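# Show the packer which carton to weigh

## Task

Call the packer by pressing the large push button on the call box all the way down. Then show which carton is to be weighed and where: point down at the middle of the top of the tallest carton, with the fingertips about 3 cm above it, and stay there for two seconds; next point in the same way at the middle of the scale's plate, again for two seconds. Touch neither the cartons nor the scale, leave the small button and everything else alone, and do not point at the other cartons.

Things in the scene. Friction and masses are not known exactly. Their poses are not given: they have to be found in the camera images.
- large_button (a joint): travel of the large push button, m: 0 up, 0.006 fully down. It moves straight down against a spring (5 N when fully down) and comes back up by itself.
- large_button_top (a point): middle of the top face of the large push button: a plain black round button 40 mm across, at one end of the grey call box (90 x 150 mm, 35 mm high, standing fixed on the bench). The tops of both buttons stand 57 mm above the bench. z up.
- small_button (a joint): travel of the small push button (black, 18 mm across) on the same call box, m: 0 up, 0.006 fully down. Not to be pressed.
- small_button_top (a point): middle of the top face of the small push button, 77 mm from the large one
- tall_carton: the tallest of three plain brown cartons with a paper tape strip: 85 x 85 mm, 150 mm high, about 0.45 kg, loose, standing upright. Origin: centre of its underside, z up. The three cartons change places from start to start.
- tall_carton_top (a point): middle of the tallest carton's top face, z up
- middle_carton: brown carton of middle height, 85 x 110 mm, 85 mm high, loose. Origin: centre of its underside. Bystander.
- middle_carton_top (a point): middle of that carton's top face
- flat_carton: flat brown carton, 90 x 120 mm, 45 mm high, loose. Origin: centre of its underside. Bystander.
- flat_carton_top (a point): middle of that carton's top face
- scale: parcel scale fixed on the bench: a square steel plate, 200 x 200 mm, on a black foot, its upper face 45 mm above the bench; a black console with a display, 50 x 160 mm and about 52 mm high, adjoins its +x side. Origin: centre of its underside; the display lies towards its +x axis.
- scale_plate (a point): middle of the upper face of the scale's plate, z up
- tape_roll: roll of clear tape lying flat, 90 mm across, 48 mm high, loose. Origin: centre of its underside. Bystander.
- mug: white mug with one handle, 80 mm across, 95 mm high, loose. Origin: centre of its underside. Bystander.
- cleaner_bottle: white bottle, 60 mm across, 160 mm high, loose. Origin: centre of its underside. Bystander.
- cutter: grey carton cutter lying flat, 130 x 28 mm, 14 mm high, loose. Origin: centre of its underside. Bystander.
- scanner: handheld scanner lying flat, 175 x 60 mm, 40 mm high, loose. Origin: on its underside, near the middle. Bystander.

How it is judged:
On the way, in this order (a step that is already met when the one before it is completed fails the run):
1. the large button is pressed down (at least 4.5 of its 6 mm) (value of joint large_button above 0.0045 m), for 0.05 s.
2. the hand points at the tallest carton from just above for at least 1.5 s: grasp point within 30 mm of the middle of its top, seen from above, and at most 90 mm above it (fingertips up to about 70 mm) (horizontal distance between the grasp point and tall_carton_top below 0.03 m and z of the grasp point in the frame of tall_carton_top between 0.005 and 0.09 m), for 1.5 s.
3. the hand points at the scale's plate in the same way for at least 1.5 s, within 40 mm of its middle (horizontal distance between the grasp point and scale_plate below 0.04 m and z of the grasp point in the frame of scale_plate between 0.005 and 0.09 m), for 1.5 s.
At the end, for the whole second after the job is handed in: Both buttons are up (within 1.5 mm), the three cartons stand at rest within 10 mm of where they were, and every other loose thing is within 15 mm of where it was (value of joint each of large_button, small_button below 0.0015 m and distance of each of tall_carton, middle_carton, flat_carton from where it was at the start of the episode below 0.01 m and distance of each of tape_roll, mug, cleaner_bottle, cutter, scanner from where it was at the start of the episode below 0.015 m and linear speed of each of tall_carton, middle_carton, flat_carton below 0.02 m/s); the robot touches nothing.
It fails at once if the robot touches a carton (contact force between any of the fingers, the arm and tall_carton above 0.5 N or contact force between any of the fingers, the arm and middle_carton above 0.5 N or contact force between any of the fingers, the arm and flat_carton above 0.5 N).
It fails at once if the robot touches the scale (contact force between any of the fingers, the arm and scale above 0.5 N).
It fails at once if the small button is pressed (3 mm) (value of joint small_button above 0.003 m).
It fails at once if the hand points at another carton: grasp point within 20 mm of the middle of its top, seen from above, and less than 60 mm above it ((horizontal distance between the grasp point and middle_carton_top below 0.02 m and z of the grasp point in the frame of middle_carton_top between 0.005 and 0.06 m) or (horizontal distance between the grasp point and flat_carton_top below 0.02 m and z of the grasp point in the frame of flat_carton_top between 0.005 and 0.06 m)).
It fails at once if a loose thing is moved, lifted or knocked (more than 15 mm) (distance of any of tall_carton, middle_carton, flat_carton, tape_roll, mug, cleaner_bottle, cutter, scanner from where it was at the start of the episode above 0.015 m).
It also fails if it takes over 62 s, if anything falls off the work surface, if the arm or the gripper's body presses on something with over 40 N, if the wrist force passes 120 N, or if a joint passes its speed limit or range.

## Robot

A 6-joint arm with a two-finger parallel gripper is mounted at the origin on the work surface. World frame = base frame: x ahead of the robot, y to its left, z up, the work surface at z = 0. Lengths are in m, angles in rad, forces in N, time in s.
With the tool pointing down it reaches from about 0.35 to 0.85 m from the base axis. Payload 8.1 kg.
Tool frame: the origin (TCP) lies midway between the tips of the shut fingers; the grasp point (between the pads) lies 19 mm behind it (env.grip_depth is the distance from the TCP to the grasp point, in m); z points along the fingers, y is the line along which they close (so a half turn about z gives the same grasp; the last joint's range is limited). The gripper opens to 93 mm and grips with 3 to 60 N. Pads are 15 mm wide; open, the fingers measure 128 mm over their backs; the gripper's body (75 mm by 188 mm) begins 65 mm behind the grasp point.
Start: joints at [-1.272, 0.13, 1.488, -0, 1.523, -0.085], TCP at [0.225, -0.556, 0.219] pointing down, gripper open.
Joint ranges: [-2.96, 2.96], [-0.89, 2.26], [0.02, 2.5], [-1.34, 4.48], [0, 2.73], [-2.66, 2.66]. Speed limits (rad/s): [2.39, 2.39, 2.79, 3.14, 3.14, 3.14].

## Interface

Orientations are given as a unit quaternion [x, y, z, w].
In Python, from rig import env, imaging gives the robot as it stands.
- The arm moves only by the shell command python3 -m handwheel 'ROWS' [FORCE]. ROWS is text: rows parted by semicolons, each of 7 numbers parted by spaces: the shift along the world's x, y, z in units of 30 mm (1.0 is 30 mm), then the turn, a rotation vector about the world's x, y, z in units of 6 degrees (1.0 is 6 degrees), then the opening, from -1 (shut) to 1 (fully open). A call has 1 to 5 rows; each row is the pose to reach, as a shift and turn from the pose commanded when the call began; what a row does not reach only later rows make up. A row lasts 1/12 s, in which the tool goes at most 41.7 mm and 7.16 degrees, less where a joint would pass 70% of its speed; a pose out of reach is approached as far as the arm can. A call with a gripper value outside its range is refused whole. The fingers move at their own pace and stop on an object; FORCE is the grip in N (left out, the last holds). Time passes only in rows, so rows that repeat a pose let the fingers close. It gives the time, the measured TCP pose, the force, the opening and the grip force at its end, in the units of the state.
- env.get_state(): the state, without advancing time (a new reading comes with each control period).
- imaging.camera(name): name is "scene" or "top" or "wrist"; returns a dict with "frame" (384x512x3 uint8, red, green, blue), "camera_matrix" (3x3 intrinsics, pixels), "eye" and "attitude" of the camera in the world. Camera axes: x right, y down, z forward; pixel columns grow to the right and rows downward; lengths in m; the calibration is good to about 2 mm. The wrist camera is an equidistant fisheye: a pixel r from the principal point sees the ray r / f radians off the axis. A picture is of the moment at which its call begins. There is no depth.
- env.sign_off(): hands the job in; it is judged then, once.
The state is a dict: "clock": time; "joint_positions": joint angles; "dq": joint speeds; "joint_torque": joint torques, N m; "tool_pos": TCP position; "orientation": TCP orientation; "force": force on the tool from outside, world axes, zero at the start; "torque": the same for the moment, N m; "finger_gap": finger opening in m; "grasp_force": force on a finger pad.
Only numpy, scipy, OpenCV 4.12 (cv2) and the standard library are available. Lean on these libraries where they do the work, as an engineer would, in place of code of your own. Each camera call takes 0.05 s, during which the arm holds its last target. There are 200 camera calls.

## Working session

There is one attempt and no reset: what is moved stays moved. The work goes in short steps, Python scripts to look and compute and a shell command to move; the robot and the scene stay as the last step left them, time stands still between calls to the robot, and variables do not carry over. Pictures are saved under pics/ and viewed, at most 10 in all, crops included, and the job is handed in when it is done.

```bash
mkdir -p pics
cat > h.py <<'E'
from rig import env, imaging
import numpy as np, cv2
from scipy.spatial.transform import Rotation as R
def att(c):
    a=np.array(c["attitude"],float)
    return a if a.shape==(3,3) else R.from_quat(a).as_matrix()
def px(c,u,v,z):
    d=att(c)@np.linalg.inv(c["camera_matrix"])@np.array([u,v,1.]); e=np.array(c["eye"])
    return e+d*(z-e[2])/d[2]
E
python3 - <<'E'
from h import *
for n in("top","scene"):
    c=imaging.camera(n); cv2.imwrite(f"pics/{n}.png",cv2.resize(c["frame"][:,:,::-1],(800,600),interpolation=cv2.INTER_CUBIC))
    print(n,c["camera_matrix"],c["eye"],c["attitude"])
s=env.get_state();print(s["tool_pos"],s["orientation"],s["clock"],s["finger_gap"])
E
```

```text
top [[479.24268474   0.         259.41706213]
 [  0.         479.24268474 192.54031498]
 [  0.           0.           1.        ]] [ 0.28457535 -0.06787403  1.53435999] [ 0.70571838 -0.70336863  0.06084633 -0.05942955]
scene [[408.15623918   0.         250.60858376]
 [  0.         408.15623918 193.59932665]
 [  0.           0.           1.        ]] [0.95524473 0.52197884 1.38245755] [ 0.28736601  0.92359524 -0.24132053 -0.07846659]
[ 0.22453202 -0.55586855  0.21771068] [ 9.81643206e-01  1.90724849e-01 -9.61375814e-05 -7.99379595e-04] 0.1 0.0927803686828133
```

View pics/top.png

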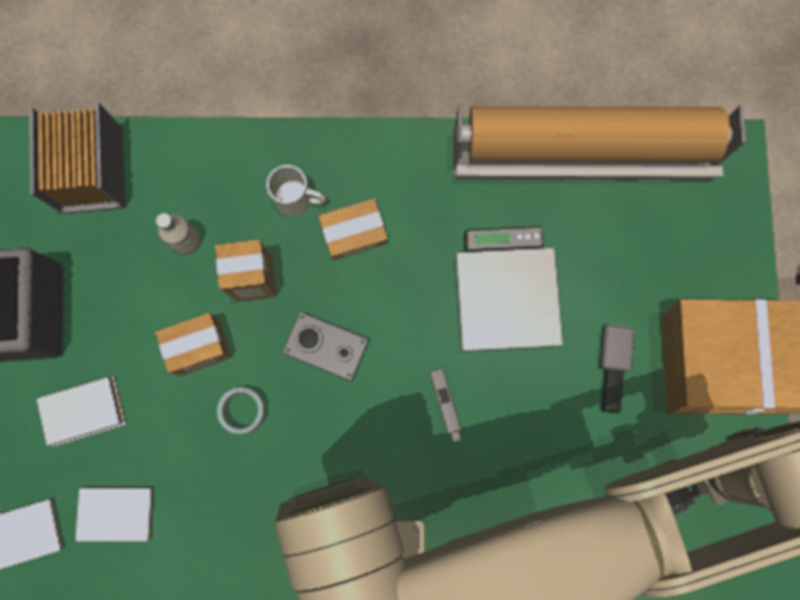

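View pics/scene.png

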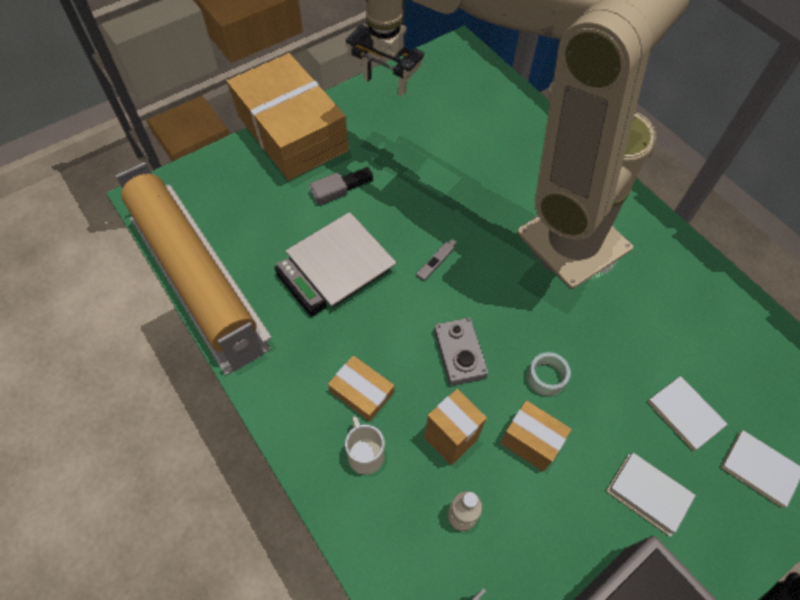

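The top view (800x600) shows the large button at (310,338), the small one at (344,353), the tall carton's top face at about (241,263) and the plate's corners at (457,254), (554,249), (562,344) and (463,350). In the scene view the large button is at (466,359) and the tall carton's top is at about (457,416). I'll cross-check the two views and enlarge the cartons and call box.

Run:
```python
from h import *
t=imaging.camera("top"); s=imaging.camera("scene"); k=.64
def p(c,u,v,z): return px(c,(u+.5)*k-.5,(v+.5)*k-.5,z).round(3)
for n,a,b,z in(("large",(310,338),(466,359),.057),("small",(344,353),(457,329),.057),("tall",(241,263),(457,416),.15),("plate",(509,299),(341,259),.045),("mid?",(190,343),(538,427),.085),("flat?",(353,228),(362,386),.045),("mug",(288,180),(365,440),.095),("bottle",(164,220),(470,498),.16)):
    print(n,p(t,*a,z),p(s,*b,z))
f=t["frame"][140:250,95:245,::-1]; g=s["frame"][195:315,205:375,::-1]
m=np.vstack([cv2.resize(f,(408,300),interpolation=cv2.INTER_CUBIC),cv2.resize(g,(408,288),interpolation=cv2.INTER_CUBIC)])
cv2.imwrite("pics/crop.png",m)
```

```text
large [0.464 0.119 0.057] [0.468 0.129 0.057]
small [0.434 0.051 0.057] [0.438 0.056 0.057]
tall [0.595 0.241 0.15 ] [0.595 0.245 0.15 ]
plate [ 0.546 -0.279  0.045] [ 0.553 -0.269  0.045]
mid? [0.45  0.349 0.085] [0.45  0.347 0.085]
flat? [0.693 0.038 0.045] [0.697 0.045 0.045]
mug [0.778 0.166 0.095] [0.767 0.166 0.095]
bottle [0.675 0.388 0.16 ] [0.676 0.389 0.16 ]
```

View pics/crop.png

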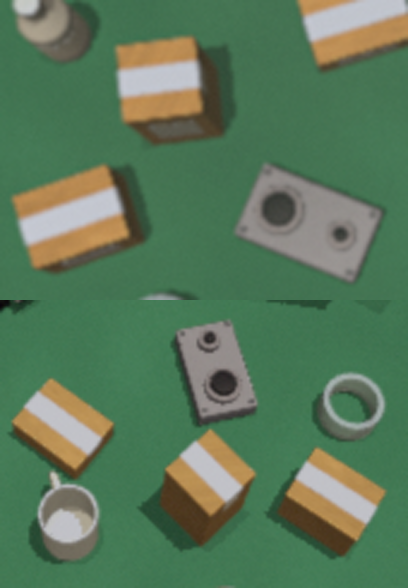

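The crops confirm it: the black caps are centred at those pixels and the tall carton is the one at (0.595, 0.243). The two views agree to within 10 mm, and the button spacing comes out at 74–79 mm against 77 mm given. I'll travel to above the large button at (0.466, 0.124) with the fingers shut.

```bash
python3 -m handwheel '0.2 0.6 0 0 0 0 -1; 0.6 1.7 0 0 0 0 -1; 1.0 2.9 0 0 0 0 -1; 1.4 4.1 0 0 0 0 -1; 1.9 5.3 0 0 0 0 -1' 10 && python3 -m handwheel '0.4 1.2 0 0 0 0 -1; 0.8 2.4 0 0 0 0 -1; 1.3 3.6 0 0 0 0 -1; 1.7 4.8 0 0 0 0 -1; 2.1 6.0 0 0 0 0 -1' && python3 -m handwheel '0.4 1.2 0 0 0 0 -1; 0.8 2.4 0 0 0 0 -1; 1.3 3.6 0 0 0 0 -1; 1.7 4.8 0 0 0 0 -1; 2.1 6.0 0 0 0 0 -1' && python3 -m handwheel '0.4 1.2 0 0 0 0 -1; 0.8 2.4 0 0 0 0 -1; 1.3 3.6 0 0 0 0 -1; 1.7 4.8 0 0 0 0 -1; 2.0 5.4 0 0 0 0 -1'
python3 - <<'E'
from h import *
c=imaging.camera("wrist"); cv2.imwrite("pics/w1.png",cv2.resize(c["frame"][:,:,::-1],(800,600),interpolation=cv2.INTER_CUBIC))
s=env.get_state();print(s["tool_pos"],s["orientation"],s["clock"],s["finger_gap"],s["joint_positions"])
print(c["camera_matrix"],c["eye"],c["attitude"])
E
```

```text
clock: 0.62
tool_pos: [0.2814, -0.3957, 0.2182]
orientation: [0.982, 0.19, -0.0, -0.0]
force: [0.2, -0.5, 0.7]
finger_gap: 0.0643
grasp_force: 0.0
clock: 1.03
tool_pos: [0.3448, -0.2156, 0.2186]
orientation: [0.982, 0.191, 0.0, 0.0]
force: [0.6, -0.1, 0.6]
finger_gap: 0.0312
grasp_force: 0.0
clock: 1.45
tool_pos: [0.4079, -0.0355, 0.2188]
orientation: [0.982, 0.191, 0.0, 0.0]
force: [0.0, -0.4, -0.3]
finger_gap: 0.0009
grasp_force: 0.0
clock: 1.87
tool_pos: [0.4679, 0.1285, 0.2185]
orientation: [0.981, 0.192, 0.0, -0.001]
force: [0.5, -0.5, -0.1]
finger_gap: 0.0002
grasp_force: 0.0
[0.46872899 0.12976408 0.21837949] [ 9.81331462e-01  1.92320867e-01  4.27042936e-04 -1.03162190e-03] 1.9167 0.0007426050325958493 [ 0.16298103 -0.18248175  1.79610382  0.00209035  1.52718     1.34663356]
[[297.31863964   0.         254.36468391]
 [  0.         297.31863964 194.4104719 ]
 [  0.           0.           1.        ]] [0.53323582 0.15511275 0.38407887] [ 0.82292043 -0.55330109 -0.07247214  0.10680662]
```

View pics/w1.png

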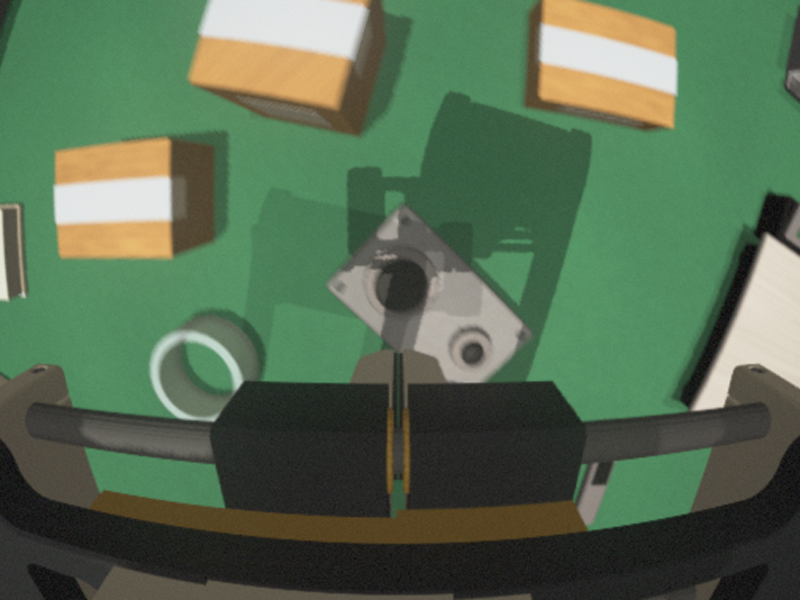

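The wrist view shows the large button's cap centred at about (402,284), the small one at (472,352), and the plate's near edge at the right. Next I'll turn the wrist pixels into positions.

```bash
cat >> h.py <<'E'
def wpx(c,u,v,z):
    K=c["camera_matrix"]; d=np.array([((u+.5)*.64-.5-K[0][2]),((v+.5)*.64-.5-K[1][2])])/K[0][0]; r=np.hypot(*d)
    w=att(c)@np.r_[d/r*np.sin(r),np.cos(r)]; e=np.array(c["eye"]); return (e+w*(z-e[2])/w[2]).round(4)
E
python3 - <<'E'
from h import *
c=imaging.camera("wrist")
print(wpx(c,402,284,.057),wpx(c,472,352,.057))
E
```

```text
[0.4688 0.127  0.057 ] [0.4403 0.058  0.057 ]
```

```bash
python3 -m handwheel '0 -0.1 -1.2 0 0 0 -1; 0 -0.1 -2.4 0 0 0 -1; 0 -0.1 -3.6 0 0 0 -1; 0 -0.1 -4.6 0 0 0 -1; 0 -0.1 -5.0 0 0 0 -1' && python3 -m handwheel '0 0 -0.2 0 0 0 -1; 0 0 -0.3 0 0 0 -1; 0 0 -0.4 0 0 0 -1; 0 0 -0.45 0 0 0 -1; 0 0 -0.45 0 0 0 -1'
```

```text
clock: 2.38
tool_pos: [0.4641, 0.1203, 0.0638]
orientation: [0.982, 0.19, -0.004, -0.0]
force: [-0.3, -0.3, -0.5]
finger_gap: 0.0008
grasp_force: 0.0
clock: 2.8
tool_pos: [0.4692, 0.1217, 0.0568]
orientation: [0.982, 0.191, 0.002, 0.0]
force: [0.7, -0.1, 2.1]
finger_gap: 0.0002
grasp_force: 0.8
```

```bash
python3 -m handwheel '0 0 -0.1 0 0 0 -1; 0 0 -0.15 0 0 0 -1; 0 0 -0.2 0 0 0 -1; 0 0 -0.2 0 0 0 -1; 0 0 -0.2 0 0 0 -1'
```

```text
clock: 3.22
tool_pos: [0.4694, 0.1218, 0.0511]
orientation: [0.982, 0.191, 0.002, 0.0]
force: [-0.5, -1.5, 12.6]
finger_gap: 0.0006
grasp_force: 6.5
```

z = 0.051 and 12.6 N, more than the 5 N spring, so the button is against its stop. I'll hold briefly, then lift and go over the tall carton.

```bash
python3 -m handwheel '0 0 -0.04 0 0 0 -1; 0 0 -0.04 0 0 0 -1; 0 0 0.3 0 0 0 -1; 0 0 1.2 0 0 0 -1; 0 0 2.4 0 0 0 -1' && python3 -m handwheel '0 0 1.2 0 0 0 -1; 0 0 2.4 0 0 0 -1; 0 0 3.6 0 0 0 -1; 0 0 4.2 0 0 0 -1; 0 0 4.2 0 0 0 -1'
python3 - <<'E'
from h import *
c=imaging.camera("wrist"); cv2.imwrite("pics/w2.png",cv2.resize(c["frame"][:,:,::-1],(800,600),interpolation=cv2.INTER_CUBIC))
print(env.get_state()["tool_pos"],c["eye"])
E
```

```text
clock: 3.63
tool_pos: [0.4648, 0.1213, 0.1189]
orientation: [0.982, 0.191, -0.003, -0.0]
force: [0.0, 0.4, -0.4]
finger_gap: 0.0005
grasp_force: 0.0
clock: 4.05
tool_pos: [0.4701, 0.1222, 0.2529]
orientation: [0.982, 0.191, 0.004, 0.0]
force: [0.5, -0.1, -0.1]
finger_gap: 0.0002
grasp_force: 0.0
[0.46905746 0.12200716 0.24984557] [0.53407426 0.14867124 0.41907146]
```

View pics/w2.png

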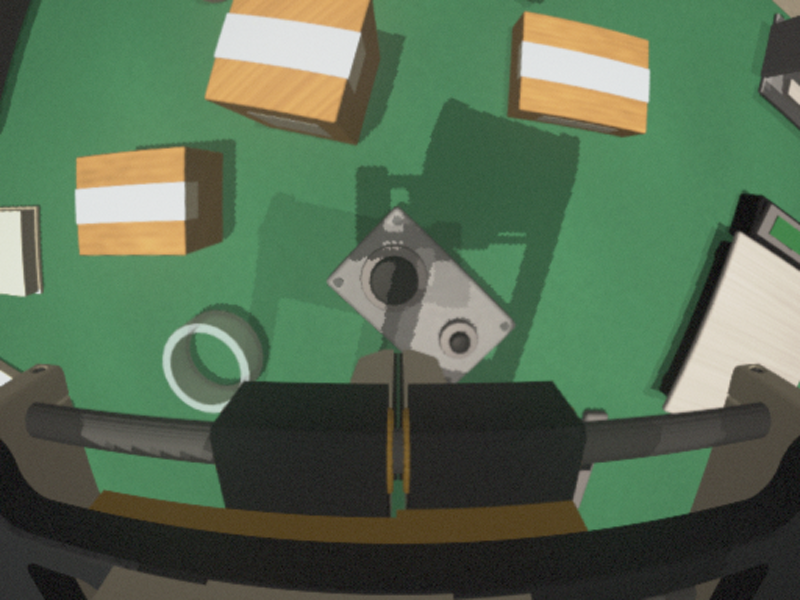

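The wrist picture shows the button back up at (395,280) and the tall carton's top centred at about (290,45). The top and scene views agree to 4 mm on that carton, at (0.595, 0.243), so I'll go above it and then down to TCP z = 0.18.

```bash
python3 -m handwheel '0.8 0.8 0 0 0 0 -1; 1.7 1.6 0 0 0 0 -1; 2.6 2.5 0 0 0 0 -1; 3.5 3.4 0 0 0 0 -1; 4.2 4.0 0 0 0 0 -1' && python3 -m handwheel '0 0 0 0 0 0 -1; 0 0 -0.6 0 0 0 -1; 0 0 -1.2 0 0 0 -1; 0 0 -1.8 0 0 0 -1; 0 0 -2.2 0 0 0 -1' && python3 -m handwheel '0 0 0 0 0 0 -1; 0 0 0 0 0 0 -1'
python3 - <<'E'
from h import *
a=[]
for n,f in(("top",lambda f:f[110:220,80:230]),("scene",lambda f:f[195:315,205:375])):
    a.append(cv2.resize(f(imaging.camera(n)["frame"])[:,:,::-1],(400,290),interpolation=cv2.INTER_CUBIC))
cv2.imwrite("pics/c2.png",np.hstack(a)); print(env.get_state()["tool_pos"])
E
```

```text
clock: 4.52
tool_pos: [0.5938, 0.2437, 0.2438]
orientation: [0.982, 0.191, -0.002, -0.0]
force: [0.7, 0.7, -0.6]
finger_gap: 0.0004
grasp_force: 0.0
clock: 4.93
tool_pos: [0.5915, 0.2409, 0.1768]
orientation: [0.982, 0.191, -0.003, 0.0]
force: [-0.5, 0.1, -0.1]
finger_gap: 0.0005
grasp_force: 0.0
clock: 5.1
tool_pos: [0.5925, 0.2411, 0.1796]
orientation: [0.982, 0.191, -0.002, 0.0]
force: [0.4, 0.1, 0.4]
finger_gap: 0.0003
grasp_force: 0.0
[0.59400989 0.2416338  0.18216795]
```

View pics/c2.png

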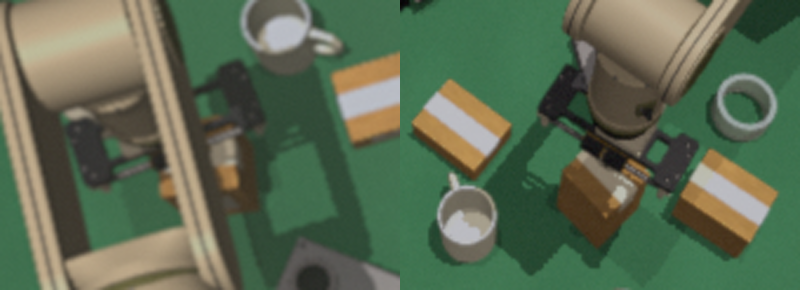

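The fingers are over the middle of the tall carton's top (scene crop about (600,170)), and nothing has been disturbed. I'll hold for two seconds or more, then rise.

```bash
Z='' ; python3 -m handwheel '0 0 0 0 0 0 -1; 0 0 0 0 0 0 -1; 0 0 0 0 0 0 -1; 0 0 0 0 0 0 -1; 0 0 0 0 0 0 -1' | head -2
python3 -m handwheel '0 0 0 0 0 0 -1; 0 0 0 0 0 0 -1; 0 0 0 0 0 0 -1; 0 0 0 0 0 0 -1; 0 0 0 0 0 0 -1' | head -2
python3 -m handwheel '0 0 0 0 0 0 -1; 0 0 0 0 0 0 -1; 0 0 0 0 0 0 -1; 0 0 0 0 0 0 -1; 0 0 0 0 0 0 -1' | head -2
python3 -m handwheel '0 0 0 0 0 0 -1; 0 0 0 0 0 0 -1; 0 0 0 0 0 0 -1; 0 0 0 0 0 0 -1; 0 0 0 0 0 0 -1' | head -2
python3 -m handwheel '0 0 0 0 0 0 -1; 0 0 0 0 0 0 -1; 0 0 0 0 0 0 -1; 0 0 0 0 0 0 -1; 0 0 0 0 0 0 -1' | head -2
python3 -m handwheel '0 0 0.5 0 0 0 -1; 0 0 1.3 0 0 0 -1; 0 0 1.8 0 0 0 -1; 0 0 2.2 0 0 0 -1; 0 0 2.2 0 0 0 -1'
```

```text
clock: 5.62
tool_pos: [0.5938, 0.2417, 0.1815]
clock: 6.03
tool_pos: [0.5936, 0.2417, 0.181]
clock: 6.45
tool_pos: [0.5937, 0.2416, 0.1811]
clock: 6.87
tool_pos: [0.5937, 0.2417, 0.1811]
clock: 7.28
tool_pos: [0.5937, 0.2417, 0.1811]
clock: 7.7
tool_pos: [0.5951, 0.2421, 0.2508]
orientation: [0.982, 0.191, 0.003, -0.0]
force: [-0.8, 0.1, 1.4]
finger_gap: 0.0005
grasp_force: 0.0
```

```bash
python3 -m handwheel '0 -0.6 0 0 0 0 -1; -0.1 -1.8 0 0 0 0 -1; -0.2 -3.0 0 0 0 0 -1; -0.3 -4.2 0 0 0 0 -1; -0.4 -5.4 0 0 0 0 -1' && python3 -m handwheel '-0.1 -1.2 0 0 0 0 -1; -0.2 -2.4 0 0 0 0 -1; -0.3 -3.6 0 0 0 0 -1; -0.4 -4.8 0 0 0 0 -1; -0.5 -6.0 0 0 0 0 -1' && python3 -m handwheel '-0.1 -1.2 0 0 0 0 -1; -0.2 -2.4 0 0 0 0 -1; -0.3 -3.6 0 0 0 0 -1; -0.5 -4.8 0 0 0 0 -1; -0.6 -5.8 0 0 0 0 -1' && python3 -m handwheel '0 0 0 0 0 0 -1; 0 0 -1 0 0 0 -1; 0 0 -2 0 0 0 -1; 0 0 -3 0 0 0 -1; 0 0 -3 0 0 0 -1'
python3 - <<'E'
from h import *
c=imaging.camera("wrist"); cv2.imwrite("pics/w3.png",cv2.resize(c["frame"][:,:,::-1],(800,600),interpolation=cv2.INTER_CUBIC))
E
```

```text
clock: 8.12
tool_pos: [0.5807, 0.0783, 0.2456]
orientation: [0.982, 0.191, -0.001, -0.0]
force: [0.1, 0.2, 1.1]
finger_gap: 0.0004
grasp_force: 0.0
clock: 8.53
tool_pos: [0.5658, -0.1019, 0.2458]
orientation: [0.982, 0.191, -0.001, -0.0]
force: [1.1, 0.4, 1.0]
finger_gap: 0.0007
grasp_force: 0.0
clock: 8.95
tool_pos: [0.5474, -0.2766, 0.2456]
orientation: [0.982, 0.19, -0.001, -0.0]
force: [-0.1, -1.0, 0.5]
finger_gap: 0.0005
grasp_force: 0.0
clock: 9.37
tool_pos: [0.5445, -0.2714, 0.1485]
orientation: [0.982, 0.191, -0.005, -0.004]
force: [-0.4, 0.5, -2.2]
finger_gap: 0.0001
grasp_force: 0.0
```

View pics/w3.png

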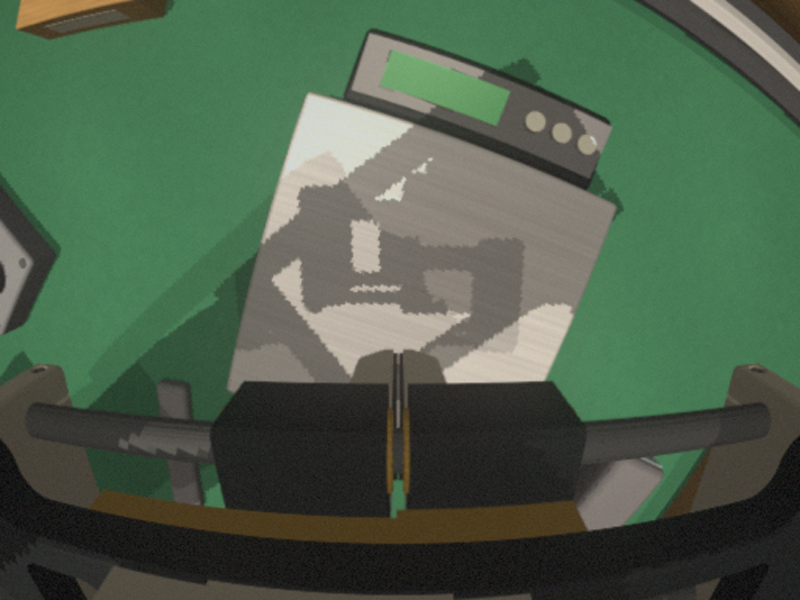

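The plate's corners show at (308,94), (618,207) and (230,388). The last two are diagonal, so their midpoint in the plane is the plate's middle.

Run:
```python
from h import *
c=imaging.camera("wrist")
a,b,d=wpx(c,308,94,.045),wpx(c,618,207,.045),wpx(c,230,388,.045)
print(a,b,d,np.linalg.norm(a-b),np.linalg.norm(a-d),(b+d)/2,env.get_state()["tool_pos"])
```

```text
[ 0.6414 -0.1757  0.045 ] [ 0.6537 -0.3761  0.045 ] [ 0.4455 -0.1885  0.045 ] 0.20077711522979902 0.19631772716695756 [ 0.5496 -0.2823  0.045 ] [ 0.54750081 -0.27309918  0.15543194]
```

The sides come out at 201 and 196 mm, so the middle is at (0.549, -0.279). I'll correct slightly, go down and hold.

```bash
python3 -m handwheel '0 -0.2 -0.7 0 0 0 -1; 0 -0.2 -1.4 0 0 0 -1; 0 -0.2 -2.1 0 0 0 -1; 0 -0.2 -2.6 0 0 0 -1; 0 -0.2 -2.6 0 0 0 -1' | head -2
python3 -m handwheel '0 0 0 0 0 0 -1; 0 0 0 0 0 0 -1; 0 0 0 0 0 0 -1; 0 0 0 0 0 0 -1; 0 0 0 0 0 0 -1' | head -2
python3 -m handwheel '0 0 0 0 0 0 -1; 0 0 0 0 0 0 -1; 0 0 0 0 0 0 -1; 0 0 0 0 0 0 -1; 0 0 0 0 0 0 -1' | head -2
python3 -m handwheel '0 0 0 0 0 0 -1; 0 0 0 0 0 0 -1; 0 0 0 0 0 0 -1; 0 0 0 0 0 0 -1; 0 0 0 0 0 0 -1' | head -2
python3 -m handwheel '0 0 0 0 0 0 -1; 0 0 0 0 0 0 -1; 0 0 0 0 0 0 -1; 0 0 0 0 0 0 -1; 0 0 0 0 0 0 -1' | head -2
python3 -m handwheel '0 0 0 0 0 0 -1; 0 0 0 0 0 0 -1; 0 0 0 0 0 0 -1; 0 0 0 0 0 0 -1; 0 0 0 0 0 0 -1' | head -2
python3 -m handwheel '0 0 0.5 0 0 0 -1; 0 0 1.4 0 0 0 -1; 0 0 2.4 0 0 0 -1; 0 0 3 0 0 0 -1; 0 0 3 0 0 0 -1'
python3 -m handwheel '0 0 0 0 0 0 -1; 0 0 0 0 0 0 -1; 0 0 0 0 0 0 -1; 0 0 0 0 0 0 -1; 0 0 0 0 0 0 -1' | head -3
python3 - <<'E'
from h import *
c=imaging.camera("top"); cv2.imwrite("pics/end.png",cv2.resize(c["frame"][:,:,::-1],(800,600),interpolation=cv2.INTER_CUBIC))
E
```

```text
clock: 9.88
tool_pos: [0.5481, -0.2796, 0.0779]
clock: 10.3
tool_pos: [0.5494, -0.2808, 0.0806]
clock: 10.72
tool_pos: [0.5486, -0.2803, 0.0791]
clock: 11.13
tool_pos: [0.5487, -0.2804, 0.0791]
clock: 11.55
tool_pos: [0.5487, -0.2804, 0.0791]
clock: 11.97
tool_pos: [0.5487, -0.2803, 0.0791]
clock: 12.38
tool_pos: [0.5513, -0.2819, 0.1751]
orientation: [0.982, 0.191, 0.003, 0.003]
force: [0.6, -0.8, 1.4]
finger_gap: 0.0005
grasp_force: 0.0
clock: 12.8
tool_pos: [0.548, -0.2799, 0.1677]
orientation: [0.982, 0.191, -0.001, -0.001]
```

View pics/end.png

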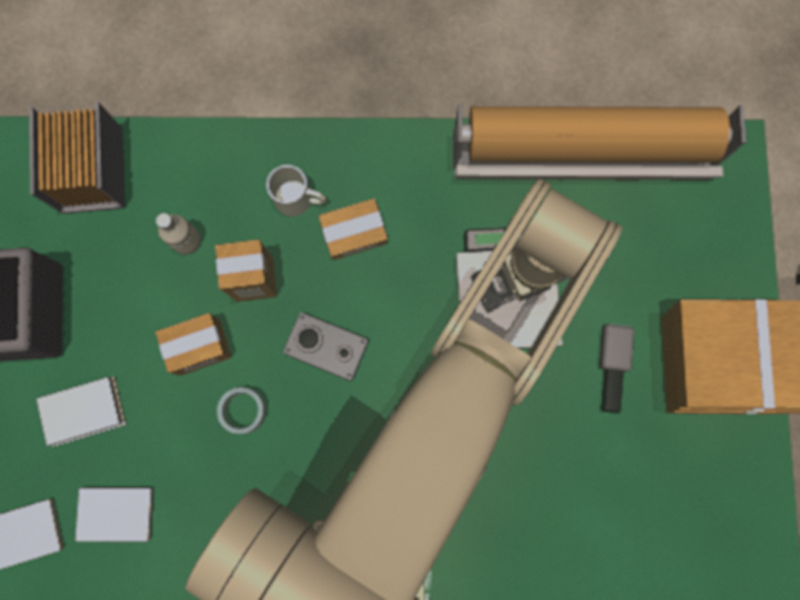

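The closing picture shows the cartons, mug, bottle, tape roll and scanner at their first pixels (tall carton (241,263), tape roll (240,410)). The arm hides the cutter but never came near it.

```bash
python3 -c "
from rig import env
print(env.sign_off())"
```

```text
the job is handed in; nothing more can be done
None
```

I pressed the large button to its stop, pointed about 3 cm above the tallest carton and then the scale plate for over two seconds each, and handed the job in at about 13 s; no verdict came back, and in the last picture every loose thing stood where it was except the cutter, which the arm hid.

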